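# Stop the disc lathe and draw its levelling bar out of the bed well

## Task

Turn the lathe's selector knob so that its pointer rests at the long stop mark. Then take the levelling bar, which is longer than the window in the lathe bed's top, out of the well by tilting it through the window, and finish while still holding it in the gripper above the bed, motionless, its whole length at least 5 cm clear of the bed's top. Do not disturb the other things on the table.

Things in the scene. Friction and masses are not known exactly. Their poses are not given: they have to be found in the camera images.
- bed: The lathe bed: low fixed grey casting, 190 (own x) x 400 (own y) mm, 57 mm high, on the table; origin at the centre of its underside, z up. Its 5 mm aluminium top (z 52 to 57 mm) covers the ends of the well inside it and leaves a window 150 (x) x 165 (y) mm centred above the origin.
- bed_well (a point): Centre of the well's floor, 10 mm above the table, under the window's centre; axes as the bed's. The well is 150 (x) x 350 (y) mm with upright walls and 42 mm high inside, so at +y and -y it runs 92.5 mm on under the covers. Two rubber strips, 10 mm wide (y), 6 mm high, lie across its floor at y = +60 and -60 mm; the bar lies on them
- level_bar: Loose straight aluminium levelling bar, 16 x 16 mm section, 240 mm long along its own y, two small vials in its top face, thin black ends; 0.1 to 0.21 kg, balanced at its middle. Origin: centre of its underside, z up. It starts lying on the well's strips under the window, nearly along the bed's y, each end hidden under a cover (window 75 mm shorter than the bar)
- bar_end_plus (a point): Centre of the bar's end face at its own +y (120 mm from the middle, 8 mm above its underside).
- bar_end_minus (a point): Centre of the bar's end face at its own -y.
- selector_box: Fixed grey selector box, 130 x 130 x 50 mm, origin at the centre of its underside, z up; the knob stands on the middle of its top. White marks on the top around the knob: three round dots and one long radial bar, the stop mark. Clockwise from above they lie at 0, 0.6, 1.2 and 1.8 rad from the box's own -x; the third, 1.2, is the long stop mark
- selector_grip (a point): On the knob's axis at the height to grip, 87 mm above the table. Black knob: a disc 44 mm across carrying a bar grip 14 mm wide, 42 mm long, from 62 to 94 mm above the table. At joint value 0 the grip lies along the box's x with its white pointer line at the -x end; it turns with the knob
- selector (a joint): Angle of the selector knob in rad, growing clockwise seen from above, from 0 to 1.8 with end stops there. It has detents at 0, 0.6, 1.2 and 1.8, each at a mark; left alone it snaps to the nearest (turning takes about 0.05 N m). It starts at 0 or 0.6. The stop mark is 1.2.
- loupe: Black eyepiece loupe, 32 mm across, 28 mm high, standing on the bed's top near one corner at the -y end (about 70 mm to +x and 175 mm to -y of the bed's origin). Origin at the centre of its underside. Leave it there.
- screwdriver: Screwdriver, 170 mm, lying on the table. To be left alone.
- brush: Brush, 170 mm, lying on the table. To be left alone.
- wrench: Wrench, 130 mm, lying on the table. To be left alone.
- jar: Amber jar, 60 mm across, 80 mm high. To be left alone.
- disc_clamp: Steel disc clamp with a knob, 64 mm across, 40 mm high. To be left alone.
Not all that is in view belongs to the job. Several things have the shape of the selector_box; the one meant has the colours described above. Several things have the shape of the loupe; the one meant has the colours described above.

How it is judged:
By the outcome, as a careful person would: the job done as asked, in the order asked, and still so for the second after the job is handed in, while the arm keeps its last pose, push and grip.
It also fails if it takes over 58 s, if anything falls off the work surface, if the arm or the gripper's body presses on something with over 40 N, if the wrist force passes 120 N, or if a joint passes its speed limit or range.

## Robot

A 7-joint arm with a two-finger parallel gripper is mounted at the origin on the work surface. World frame = base frame: x ahead of the robot, y to its left, z up, the work surface at z = 0. Lengths are in m, angles in rad, forces in N, time in s.
With the tool pointing down it reaches from about 0.35 to 0.9 m from the base axis. Payload 8.1 kg.
Tool frame: the origin (TCP) lies on the centre line of the jaws, within the pads' length; the fingertips stand 14 mm ahead of it and the grasp point (between the pads) lies 5 mm behind it; z points along the fingers, y is the direction in which the jaws open and shut (so a half turn about z gives the same grasp; the last joint's range is limited). The gripper opens to 92 mm and grips with 3 to 60 N. Pads are 19 mm wide; open, the fingers measure 130 mm over their backs; the gripper's body (75 mm by 190 mm) begins 47 mm behind the grasp point.
Start: joints at [-1.303, 0.434, 0.025, 1.573, -0.012, 1.134, -0.075], TCP at [0.227, 0.583, 0.241] pointing down, gripper open.
Joint ranges: [-2.62, 2.62], [-0.44, 2.09], [-1.27, 1.32], [0.08, 2.57], [-1.32, 4.46], [0.12, 2], [-2.74, 2.74]. Speed limits (rad/s): [2.22, 2.22, 3.01, 3.01, 3.14, 3.14, 3.14].

## Interface

Orientations are given as a rotation vector (axis times angle).
In Python, from cell import observe, eyes, arm gives the robot as it stands.
- The arm moves only by the tool step_arm, never from a script. Its argument "series" is a list that holds one entry, the list of rows, each a list of 5 numbers: the finger opening in m, from 0 to 0.0918, then the shift along the world's x, y, z in m, then the turn about the world's z in degrees. In form: [[[hand, dx, dy, dz, spin], ...]]. A call has 1 to 20 rows; each row is the pose to reach, as a shift and turn from the pose measured when the call began; what a row does not reach only later rows make up. A row lasts 1/12 s, in which the tool goes at most 41.7 mm and 7.16 degrees, less where a joint would pass 70% of its speed; a pose out of reach is approached as far as the arm can. A call with a gripper value outside its range is refused whole. The fingers move at their own pace and stop on an object; "squeeze" is the grip in N (left out, the last holds). Time passes only in rows, so rows that repeat a pose let the fingers close. It gives the time, the measured TCP pose, the force and the opening at its end, in the units of the state.
- observe(): the state, without advancing time (a new reading comes with each control period).
- eyes.get_image(name): name is "side" or "top"; returns (picture, depth): 480x640x3 uint8, red, green, blue; 480x640 float32, m along the optical axis (not along the pixel's ray), 0 where there is no reading.
- eyes.camera_params(name): a dict with "intrinsics" (3x3 intrinsics, pixels), "position" and "attitude" of the camera in the world. Camera axes: x right, y down, z forward; pixel columns grow to the right and rows downward; lengths in m; the calibration is good to about 2 mm. A picture is of the moment at which its call begins. camera_params takes no time and is no camera call.
- arm.sign_off(): hands the job in, once; it reports no verdict.
The state is a dict: "clock": time; "joints": joint angles; "dq": joint speeds; "joint_efforts": joint torques, N m; "position": TCP position; "ee_rot": TCP orientation; "force": force on the tool from outside, world axes, zero at the start; "ft_torque": the same for the moment, N m; "width": opening from 0.0 (shut) to 1.0 (fully open).
Only numpy, scipy, OpenCV 4.12 (cv2) and the standard library are available. Lean on these libraries where they do the work, as an engineer would, in place of code of your own. Each camera call takes 0.05 s, during which the arm holds its last target.

## Working session

There is one attempt and no reset: what is moved stays moved. The work goes in short steps, Python scripts to look and compute and a tool call to move; the robot and the scene stay as the last step left them, time stands still between calls to the robot, and variables do not carry over. Pictures are saved under pics/ and viewed, and the job is handed in when it is done.

Besides the shell and the picture viewer there is one more tool, called after "Call:" as name(argument=value, ...) on one line, values as JSON. step_arm: Moves the arm, as the interface text tells. Its arguments: {"type":"object","properties":{"series":{"type":"array"},"squeeze":{"type":"number"}},"required":["series"]}

```bash
ls; mkdir -p pics; python3 - <<'E'
from cell import observe, eyes, arm
import cv2,numpy as np,pickle
print(observe())
d={}
for n in("side","top"):
    im,dp=eyes.get_image(n); p=eyes.camera_params(n); d[n]=(im,dp,p); print(n,p)
    cv2.imwrite(f"pics/{n}0.png",im[:,:,::-1])
pickle.dump(d,open("v0.pkl","wb"))
E
```

```text
pics
{'clock': 0.0, 'joints': array([-1.3025926 ,  0.43525188,  0.02497506,  1.57410408, -0.01159762,
        1.13398949, -0.07510195]), 'dq': array([ 0.00092897,  0.00072655,  0.00016854,  0.00126534,  0.00064073,
        0.00157845, -0.00027395]), 'joint_efforts': array([ 2.63912298e-04, -6.67844725e+01,  9.85108763e-01, -3.14465368e+01,
       -6.06732233e-02,  4.29767312e-02,  1.45831241e-04]), 'position': array([0.22635326, 0.58204298, 0.23992433]), 'ee_rot': array([-5.79210692e-01, -3.08758494e+00,  2.51467350e-03]), 'force': array([ 0.14897826, -0.23221591, -0.14940829]), 'ft_torque': array([ 0.05262571, -0.00129973,  0.00788834]), 'width': 1.0021789129411411}
side {'intrinsics': array([[484.3265179 ,   0.        , 317.51218133],
       [  0.        , 484.3265179 , 240.02343292],
       [  0.        ,   0.        ,   1.        ]]), 'position': array([-0.09603516, -0.77135869,  0.77458132]), 'attitude': array([-2.07001169,  0.70288001, -0.38309474])}
top {'intrinsics': array([[591.30221827,   0.        , 325.13978354],
       [  0.        , 591.30221827, 239.38092381],
       [  0.        ,   0.        ,   1.        ]]), 'position': array([0.26771057, 0.01424658, 1.79398903]), 'attitude': array([-2.16163628,  2.11610589, -0.15601213])}
```

View pics/side0.png

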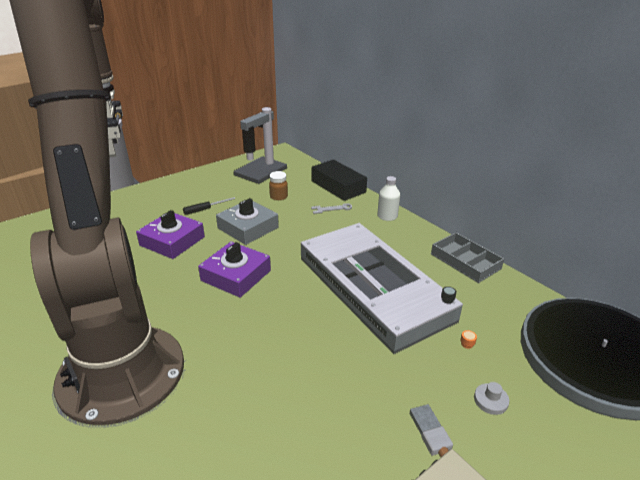

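View pics/top0.png

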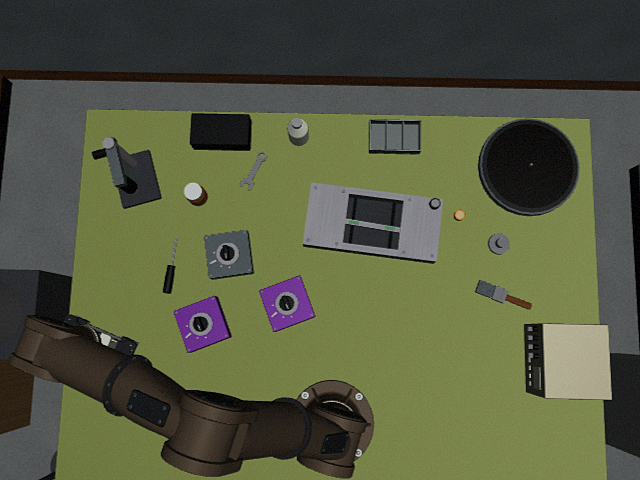

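The grey box at top (229,253) is the selector; the purple boxes at (202,323) and (287,303) have the same shape but the wrong colour. The black loupe at (435,203) is on the bed, and the orange one at (459,215) is a decoy. I'll check these in enlarged crops.

```bash
python3 - <<'E'
import cv2,numpy as np,pickle
d=pickle.load(open("v0.pkl","rb"))
t=d["top"][0][:,:,::-1]; s=d["side"][0][:,:,::-1]
a=cv2.resize(t[225:285,195:265],(700,600),interpolation=cv2.INTER_CUBIC); cv2.imwrite("pics/c_box.png",a)
a=cv2.resize(t[175:270,295:450],None,fx=5,fy=5,interpolation=cv2.INTER_CUBIC); cv2.imwrite("pics/c_bed.png",a)
a=cv2.resize(s[190:250,205:290],None,fx=9,fy=9,interpolation=cv2.INTER_CUBIC); cv2.imwrite("pics/c_boxs.png",a)
a=cv2.resize(s[220:350,295:465],None,fx=4.5,fy=4.5,interpolation=cv2.INTER_CUBIC); cv2.imwrite("pics/c_beds.png",a)
E
```

```text
(no output)
```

View pics/c_box.png

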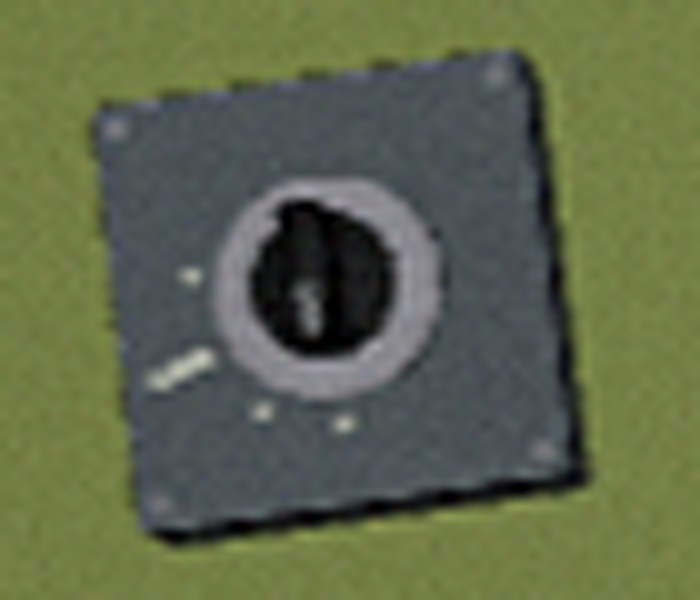

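View pics/c_bed.png

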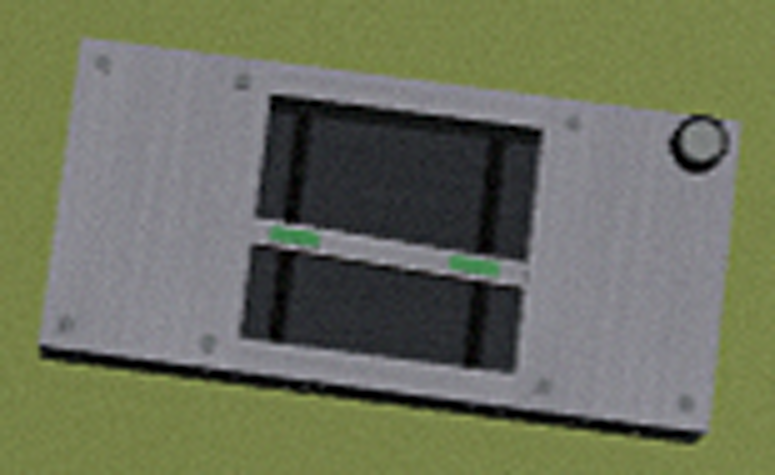

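View pics/c_boxs.png

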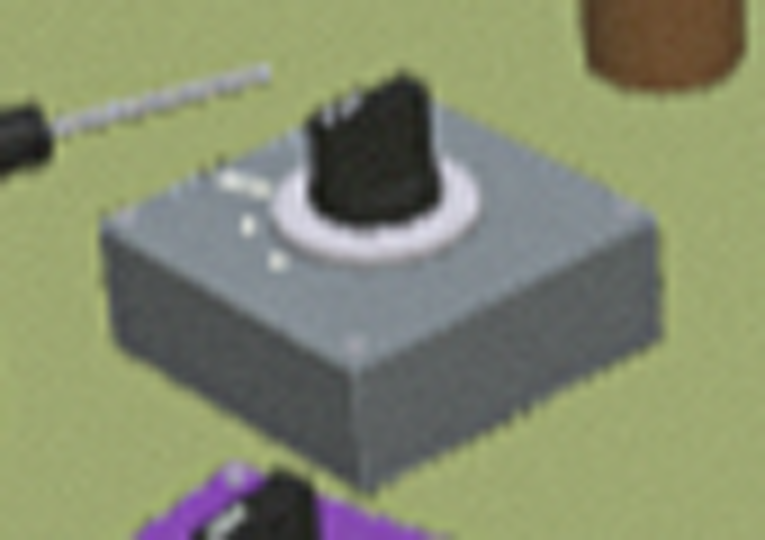

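View pics/c_beds.png

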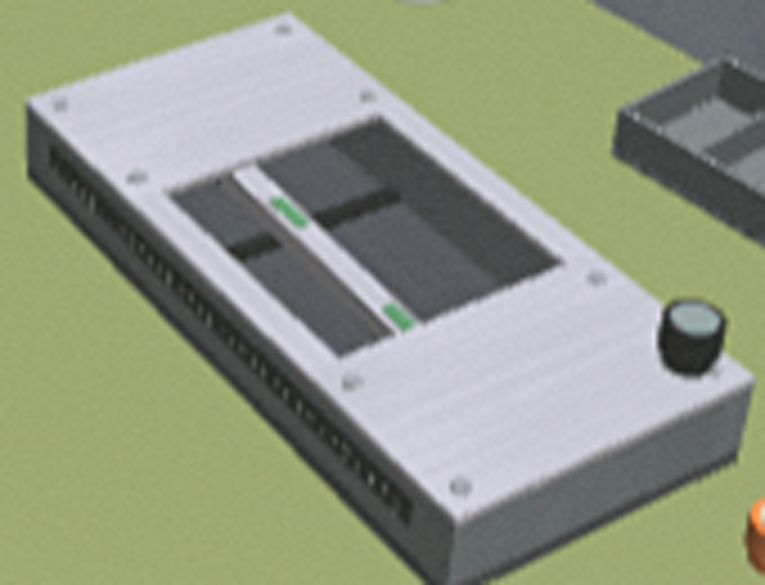

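The first crop shows the grey box with grey plate. Its marks are dots at about (345,425), (262,412) and (192,275), with the long bar at (182,370). The pointer at (308,305) faces the first dot, so the joint reads about 0. The bed crop shows the bar with green vials in the window, and the black loupe is on the bed corner. Next I'll measure both.

```bash
cat > h.py <<'E'
import cv2,numpy as np,pickle
from scipy.spatial.transform import Rotation as R
def ray(p,uv):
    K=p["intrinsics"]; uv=np.atleast_2d(uv).astype(float)
    d=np.c_[(uv-[K[0,2],K[1,2]])/[K[0,0],K[1,1]],np.ones(len(uv))]
    return d@R.from_rotvec(p["attitude"]).as_matrix().T
def onz(p,uv,z):
    d=ray(p,uv); c=p["position"]; return c+d*((z-c[2])/d[:,2])[:,None]
def tri(p1,u1,p2,u2):
    a=ray(p1,u1)[0];b=ray(p2,u2)[0]; a/=np.linalg.norm(a); b/=np.linalg.norm(b)
    A=np.c_[a,-b]; s=np.linalg.lstsq(A,p2["position"]-p1["position"],rcond=None)[0]
    q1=p1["position"]+a*s[0]; q2=p2["position"]+b*s[1]
    return (q1+q2)/2,np.linalg.norm(q1-q2)
def pts(mask): 
    v,u=np.nonzero(mask); return np.c_[u,v]
def big(mask,roi,k=3,n=1):
    m=np.zeros_like(mask); u0,v0,u1,v1=roi; m[v0:v1,u0:u1]=mask[v0:v1,u0:u1]
    cs=cv2.findContours(m,cv2.RETR_EXTERNAL,cv2.CHAIN_APPROX_NONE)[0]
    cs=sorted(cs,key=cv2.contourArea)[::-1][:n]; return m,cs
E
python3 - <<'E'
from h import *
d=pickle.load(open("v0.pkl","rb"))
def cents(n,mask,roi,k,mina=2):
    m=np.zeros_like(mask);u0,v0,u1,v1=roi;m[v0:v1,u0:u1]=mask[v0:v1,u0:u1]
    N,l,s,c=cv2.connectedComponentsWithStats(m)
    o=[(s[i,4],c[i].round(2)) for i in range(1,N) if s[i,4]>=mina]; o=sorted(o,key=lambda a:-a[0])[:k]; return o
def get(n):
    im,dp,p=d[n]; return im,cv2.cvtColor(im,cv2.COLOR_RGB2HSV),dp,p
# vials
res={}
for n,bed,box in (("top",(300,180,445,265),(203,228,256,280)),("side",(300,222,460,345),(215,195,280,242))):
    im,h,dp,p=get(n)
    g=((h[...,0]>45)&(h[...,0]<85)&(h[...,1]>90)).astype(np.uint8)
    v=cents(n,g,bed,4); print(n,"vials",v)
    w=((im.min(2)>150)&(h[...,1]<60)).astype(np.uint8)
    print(n,"white in box",cents(n,w,box,6))
    u0,v0,u1,v1=box
    # grey plate
    print(n,"min over", [im[v0+ (v1-v0)//2, u0+(u1-u0)*k//10].tolist() for k in range(11)])
    res[n]=v
# depth medians
for n in d:
    im,h,dp,p=get(n); 
    for a,c in res[n][:2]:
        z=dp[int(round(c[1])),int(round(c[0]))]; r=ray(p,c)[0]; print(n,"vial 3D by depth",(p["position"]+r*z).round(4))
E
```

```text
top vials [(np.int32(23), array([353.7 , 221.87])), (np.int32(23), array([389.35, 227.74])), (np.int32(3), array([337.33, 249.67])), (np.int32(2), array([379.5, 198. ]))]
top white in box [(np.int32(6), array([213.33, 261.33]))]
top min over [[119, 129, 73], [78, 86, 89], [72, 85, 89], [135, 136, 142], [67, 65, 67], [23, 17, 20], [82, 79, 88], [73, 82, 84], [74, 82, 83], [19, 23, 26], [115, 124, 67]]
side vials [(np.int32(9), array([359.  , 266.78])), (np.int32(8), array([383.25, 289.88]))]
side white in box [(np.int32(128), array([245.13, 213.53])), (np.int32(10), array([218.3, 201.3])), (np.int32(8), array([232.12, 197.88])), (np.int32(4), array([232.5, 214.5])), (np.int32(4), array([235.5, 218.5])), (np.int32(3), array([227., 199.]))]
side min over [[161, 171, 114], [105, 110, 112], [133, 144, 148], [136, 144, 151], [149, 148, 151], [173, 171, 177], [117, 125, 128], [132, 139, 145], [135, 143, 151], [89, 95, 93], [156, 167, 110]]
side vial 3D by depth [ 0.593 -0.059  0.034]
side vial 3D by depth [ 0.5784 -0.1621  0.0335]
top vial 3D by depth [ 0.5941 -0.0561  0.0299]
top vial 3D by depth [ 0.5793 -0.1648  0.0238]
```

```bash
python3 - <<'E'
from h import *
d=pickle.load(open("v0.pkl","rb"))
def cloud(n):
    im,dp,p=d[n]; v,u=np.mgrid[:480,:640]; r=ray(p,np.c_[u.ravel(),v.ravel()])
    P=p["position"]+r*dp.ravel()[:,None]; return P.reshape(480,640,3)
for n,box,bed in (("top",(200,225,258,284),(296,176,448,270)),("side",(212,190,282,242),(296,220,462,346))):
    im,dp,p=d[n]; C=cloud(n)
    for nm,(u0,v0,u1,v1),zt in (("box",box,.05),("bed",bed,.057)):
        c=C[v0:v1,u0:u1]; z=c[...,2]
        m=(abs(z-zt)<.007)&(dp[v0:v1,u0:u1]>0)
        print(n,nm,"plane z median",np.median(z[m]).round(4),m.sum())
        m8=cv2.morphologyEx(m.astype(np.uint8),cv2.MORPH_OPEN,np.ones((2,2)))
        m8=cv2.morphologyEx(m8,cv2.MORPH_CLOSE,np.ones((3,3)))
        cs=max(cv2.findContours(m8,cv2.RETR_EXTERNAL,cv2.CHAIN_APPROX_NONE)[0],key=cv2.contourArea)[:,0]+[u0,v0]
        X=onz(p,cs,zt)[:,:2]
        (cx,cy),(w,h),a=cv2.minAreaRect((X*1000).astype(np.float32)); print("   rect",round(cx,1),round(cy,1),round(w,1),round(h,1),round(a,2))
    # ring: light pixels in box
    u0,v0,u1,v1=box; s=im[v0:v1,u0:u1].astype(int)
    z=C[v0:v1,u0:u1,2]
    ring=(s.min(2)>(115 if n=="top" else 155))&(abs(s[...,2]-s[...,1])<25)&(abs(s[...,1]-s[...,0])<25)
    ring=ring.astype(np.uint8)
    N,l,st,ce=cv2.connectedComponentsWithStats(ring,connectivity=8)
    i=1+np.argmax(st[1:,4]); q=pts(l==i)+[u0,v0]
    hull=cv2.convexHull(q.astype(np.float32))[:,0]
    X=(onz(p,hull,.051)[:,:2]*1000).astype(np.float32)
    print(n,"ring px",st[i],"fit",cv2.fitEllipse(X),cv2.minEnclosingCircle(X))
    hi=pts((z>.085)&(z<.11))
    if len(hi): 
        P=C[v0:v1,u0:u1][hi[:,1],hi[:,0]]; pc=P[:,:2]-P[:,:2].mean(0); w,V=np.linalg.eigh(pc.T@pc)
        print(n,"grip top: n",len(hi),"mean",P.mean(0).round(4),"zmax",P[:,2].max().round(4),"axis deg",np.degrees(np.arctan2(V[1,1],V[0,1])).round(1), np.sqrt(w/len(hi)))
p=d["top"][2]; 
print("marks",(onz(p,np.array([[345,425],[262,412],[182,370],[192,275]])/10+[195-.45,225-.45],.05)*1000).round(1))
print("vials z32",(onz(p,[[353.7,221.87],[389.35,227.74]],.032)*1000).round(1))
print("grip ends z94",(onz(p,np.array([[300,205],[313,345]])/10+[194.55,224.55],.094)*1000).round(1))
for a,b in (((353.7,221.87),(359,266.78)),((389.35,227.74),(383.25,289.88))): print(tri(p,a,d["side"][2],b))
E
```

```text
top box plane z median 0.05 1472
   rect 483.4 314.0 130.1 130.1 9.45
top bed plane z median 0.0565 5064
   rect 588.6 -116.0 399.6 191.7 83.69
top ring px [ 17  18  22  22 180] fit ((487.70684814453125, 319.8294982910156), (64.66815185546875, 65.27569580078125), 36.5711555480957) ((487.30926513671875, 319.8453063964844), 33.129364013671875)
top grip top: n 70 mean [0.4862 0.317  0.0934] zmax 0.1023 axis deg -171.5 [0.00409508 0.01220219]
side box plane z median 0.0494 898
   rect 483.5 303.1 133.0 137.7 10.13
side bed plane z median 0.0558 5800
   rect 588.3 -121.5 402.0 194.2 83.63
side ring px [ 17  17  29  12 121] fit ((487.494873046875, 330.1680908203125), (67.53631591796875, 89.73950958251953), 41.07249069213867) ((485.60345458984375, 333.37109375), 45.17499542236328)
side grip top: n 61 mean [0.4865 0.3134 0.0908] zmax 0.0964 axis deg -170.9 [0.00425331 0.01303807]
marks [[446.6 312.2  50. ]
 [449.9 337.   50. ]
 [461.9 361.4  50. ]
 [490.4 359.9  50. ]]
vials z32 [[ 593.7  -56.    32. ]
 [ 577.9 -164.    32. ]]
grip ends z94 [[506.  320.8  94. ]
 [465.1 315.   94. ]]
(array([ 0.59440237, -0.05649513,  0.03172319]), np.float64(0.0015849272290188292))
(array([ 0.57718937, -0.1635219 ,  0.03510025]), np.float64(0.0004169788828369284))
```

```bash
python3 - <<'E'
from h import *
from cell import observe
o=observe(); M=R.from_rotvec(o["ee_rot"]).as_matrix(); print(M.round(3)); print("yaw of tool y",np.degrees(np.arctan2(M[1,1],M[0,1])), "x",np.degrees(np.arctan2(M[1,0],M[0,0])))
d=pickle.load(open("v0.pkl","rb"))
E
```

```text
[[-0.932  0.362 -0.   ]
 [ 0.362  0.932 -0.001]
 [-0.    -0.001 -1.   ]]
yaw of tool y 68.75281834376075 x 158.75282609455417
```

Call:
step_arm(series=[[[0.05,0.03,-0.03,0,4],[0.05,0.06,-0.06,0,8],[0.05,0.09,-0.09,0,12],[0.05,0.12,-0.12,0,16],[0.05,0.15,-0.15,0,20],[0.05,0.18,-0.18,0,24],[0.05,0.21,-0.21,0,28],[0.05,0.24,-0.245,0,30],[0.05,0.259,-0.266,-0.02,30],[0.05,0.259,-0.266,-0.06,30],[0.05,0.259,-0.266,-0.1,30],[0.05,0.259,-0.266,-0.1,30],[0.05,0.259,-0.266,-0.1,30]]], squeeze=10)

```text
clock: 1.18
position: [0.4839, 0.3153, 0.1387]
ee_rot: [0.24, -3.128, 0.006]
force: [0.4, -0.4, 0.5]
width: 0.545
```

```bash
cat >> h.py <<'E'
def st():
    from cell import observe
    o=observe(); M=R.from_rotvec(o["ee_rot"]).as_matrix()
    print("t",round(o["clock"],2),"pos",o["position"].round(4),"yawy",np.degrees(np.arctan2(M[1,1],M[0,1])).round(2),"f",o["force"].round(2),"tq",o["ft_torque"].round(2),"w",round(o["width"]*91.8,1),"j",o["joints"].round(2))
def snap(tag,side=None,top=None):
    from cell import eyes
    out={}
    for n,c in (("side",side),("top",top)):
        if c is None: continue
        im,dp=eyes.get_image(n); out[n]=(im,dp,eyes.camera_params(n)); u0,v0,u1,v1=c
        s=im[v0:v1,u0:u1,::-1]; f=min(800/s.shape[1],600/s.shape[0])
        cv2.imwrite(f"pics/{tag}_{n}.png",cv2.resize(s,None,fx=f,fy=f,interpolation=cv2.INTER_CUBIC)[:600,:800])
    pickle.dump(out,open(tag+".pkl","wb"))
E
python3 -c "
from h import *
st();snap('k1',side=(190,150,310,240))"
```

```text
t 1.18 pos [0.4839 0.3153 0.1387] yawy 98.77 f [ 0.45 -0.36  0.54] tq [0.12 0.01 0.01] w 50.0 j [-0.68  0.46  0.01  1.81 -0.01  0.88  1.06]
```

View pics/k1_side.png

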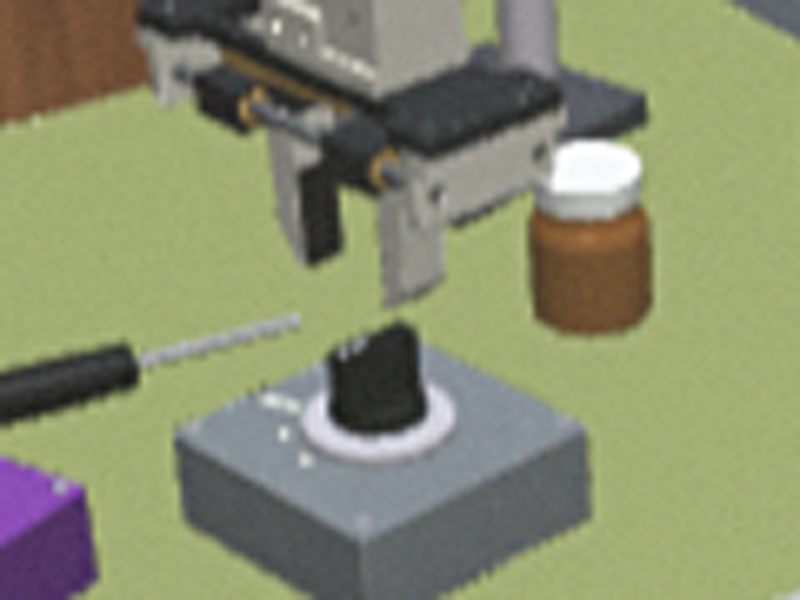

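The gripper stands above the grey box's knob, with the fingers either side of it in view (knob at (375,380) in the crop). Next I lower it and close.

Call:
step_arm(series=[[[0.05,0.002,0.001,-0.02,0],[0.05,0.002,0.001,-0.04,0],[0.05,0.002,0.001,-0.056,0],[0.05,0.002,0.001,-0.056,0],[0.0,0.002,0.001,-0.056,0],[0.0,0.002,0.001,-0.056,0],[0.0,0.002,0.001,-0.056,0],[0.0,0.002,0.001,-0.056,0],[0.0,0.002,0.001,-0.056,0],[0.0,0.002,0.001,-0.056,0]]], squeeze=15)

```text
clock: 2.07
position: [0.4874, 0.3178, 0.0854]
ee_rot: [-0.241, 3.132, -0.002]
force: [-1.3, 9.7, 4.1]
width: 0.161
```

```bash
python3 -c "
from h import *
st()"
```

```text
t 2.07 pos [0.4874 0.3178 0.0854] yawy 98.79 f [-1.32  9.67  4.13] tq [2.76 0.29 0.08] w 14.7 j [-0.68  0.54  0.01  1.85 -0.01  0.76  1.06]
```

Call:
step_arm(series=[[[0.0,0,0.002,0,-5],[0.0,0,0.002,0,-10],[0.0,0,0.002,0,-15],[0.0,0,0.002,0,-20],[0.0,0,0.002,0,-25],[0.0,0,0.002,0,-30],[0.0,0,0.002,0,-35],[0.0,0,0.002,0,-40],[0.0,0,0.002,0,-45],[0.0,0,0.002,0,-50],[0.0,0,0.002,0,-55],[0.0,0,0.002,0,-60],[0.0,0,0.002,0,-65],[0.0,0,0.002,0,-69],[0.0,0,0.002,0,-69],[0.0,0,0.002,0,-69],[0.0,0,0.002,0,-69]]])

```text
clock: 3.48
position: [0.4874, 0.3184, 0.0855]
ee_rot: [-1.577, -2.717, 0.004]
force: [-0.6, -4.4, 3.7]
width: 0.154
```

```bash
python3 -c "
from h import *
st()"
```

```text
t 3.48 pos [0.4874 0.3184 0.0855] yawy 29.74 f [-0.6  -4.35  3.73] tq [-1.19  0.24  0.02] w 14.1 j [-0.91  0.55  0.34  1.86 -0.25  0.77  0.09]
```

Yaw turned by 69°. Now release, rise and check.

Call:
step_arm(series=[[[0.05,0,0,0,0],[0.05,0,0,0,0],[0.05,0,0,0,0],[0.05,0,0,0,0],[0.05,0,0,0.03,0],[0.05,0,0,0.07,0],[0.05,0,0,0.11,0],[0.05,0,-0.04,0.13,0],[0.05,0.01,-0.08,0.13,-5],[0.05,0.02,-0.12,0.13,-10],[0.05,0.03,-0.16,0.13,-15],[0.05,0.04,-0.2,0.13,-20],[0.05,0.05,-0.24,0.13,-25],[0.05,0.06,-0.28,0.13,-30],[0.05,0.07,-0.32,0.13,-35],[0.05,0.08,-0.34,0.13,-38],[0.05,0.09,-0.36,0.13,-38],[0.05,0.1,-0.37,0.13,-38],[0.05,0.1,-0.37,0.13,-38],[0.05,0.1,-0.37,0.13,-38]]])

```text
clock: 5.15
position: [0.5874, -0.0519, 0.2152]
ee_rot: [-2.376, -2.054, 0.005]
force: [0.1, 0.7, -0.1]
width: 0.546
```

```bash
python3 -c "
from h import *
st();snap('k2',side=(195,165,305,245),top=(195,225,265,285))"
```

```text
t 5.15 pos [ 0.5874 -0.0519  0.2152] yawy -8.31 f [ 0.05  0.73 -0.11] tq [-0.1   0.08  0.02] w 50.1 j [-0.45  0.45  0.64  1.73 -0.3   1.07  0.14]
```

View pics/k2_top.png

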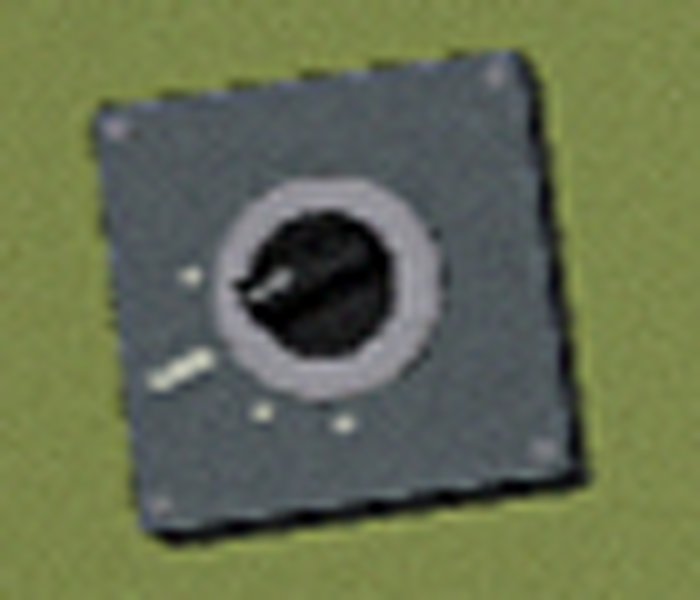

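View pics/k2_side.png

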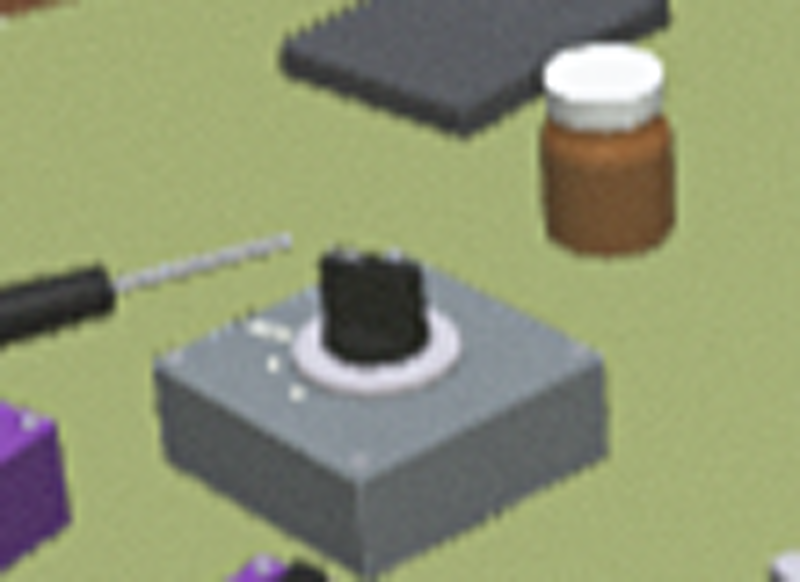

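The pointer now lies along the long stop mark: in the crop, its line at (265,285) is parallel to the mark at (182,370). On to the bar: grip it at bed y ≈ +40, between the strips.

Call:
step_arm(series=[[[0.05,0.003,-0.025,-0.03,0],[0.05,0.003,-0.025,-0.06,0],[0.05,0.003,-0.025,-0.09,0],[0.05,0.003,-0.025,-0.12,0],[0.05,0.003,-0.025,-0.14,0],[0.05,0.003,-0.025,-0.16,0],[0.05,0.003,-0.025,-0.175,0],[0.05,0.003,-0.025,-0.182,0],[0.05,0.003,-0.025,-0.182,0],[0.05,0.003,-0.025,-0.182,0]]], squeeze=8)

```text
clock: 6.08
position: [0.5899, -0.0747, 0.0336]
ee_rot: [-2.372, -2.057, 0.004]
force: [0.1, -0.3, 1.1]
width: 0.546
```

```bash
python3 -c "
from h import *
st();snap('b1',side=(295,190,465,345),top=(295,175,450,270))"
```

```text
t 6.08 pos [ 0.5899 -0.0747  0.0336] yawy -8.13 f [ 0.07 -0.31  1.07] tq [-0.15  0.07  0.03] w 50.1 j [-0.3   0.67  0.5   1.87 -0.47  0.72  0.33]
```

View pics/b1_side.png

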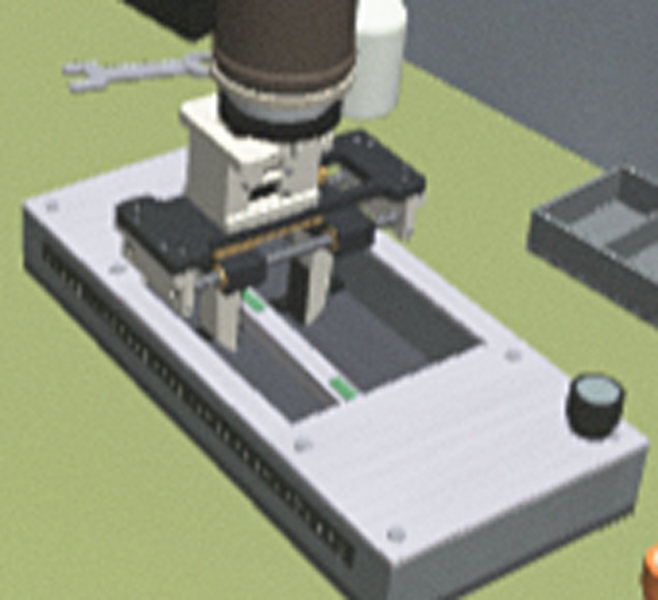

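View pics/b1_top.png

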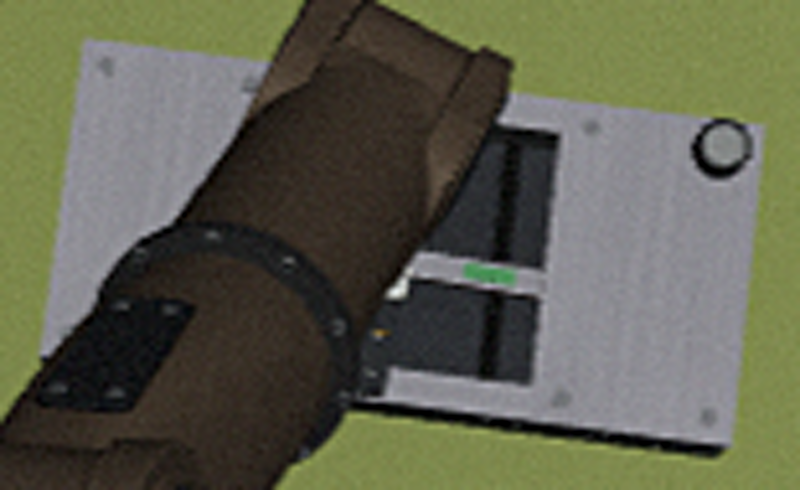

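The fingers straddle the bar inside the window. I'll lower 5 mm and close.

Call:
step_arm(series=[[[0.05,0,-0.001,-0.005,0],[0.05,0,-0.001,-0.005,0],[0.05,0,-0.001,-0.005,0],[0.0,0,-0.001,-0.005,0],[0.0,0,-0.001,-0.005,0],[0.0,0,-0.001,-0.005,0],[0.0,0,-0.001,-0.005,0],[0.0,0,-0.001,-0.005,0],[0.0,0,-0.001,-0.005,0]]], squeeze=12)

```text
clock: 6.93
position: [0.5906, -0.0761, 0.0294]
ee_rot: [-2.373, -2.057, 0.002]
force: [0.3, 0.4, 0.6]
width: 0.172
```

```bash
python3 -c "
from h import *
st()"
```

```text
t 6.93 pos [ 0.5906 -0.0761  0.0294] yawy -8.16 f [0.26 0.45 0.63] tq [-0.11  0.02  0.  ] w 15.7 j [-0.3   0.68  0.49  1.87 -0.48  0.71  0.33]
```

Call:
step_arm(series=[[[0.0,-0.001,-0.008,0,0],[0.0,-0.002,-0.016,0,0],[0.0,-0.003,-0.024,0,0],[0.0,-0.004,-0.032,0,0],[0.0,-0.005,-0.04,0,0],[0.0,-0.005,-0.046,0,0],[0.0,-0.006,-0.051,0,0],[0.0,-0.006,-0.055,0,0],[0.0,-0.006,-0.055,0,0],[0.0,-0.006,-0.055,0,0]]])

```text
clock: 7.77
position: [0.5846, -0.1315, 0.0294]
ee_rot: [-2.374, -2.057, 0.002]
force: [-0.3, -0.1, -0.0]
width: 0.173
```

```bash
python3 -c "
from h import *
st();snap('b2',side=(295,190,465,345))"
```

```text
t 7.77 pos [ 0.5846 -0.1315  0.0294] yawy -8.18 f [-0.31 -0.07 -0.02] tq [-0.21  0.1   0.02] w 15.9 j [-0.2   0.68  0.49  1.86 -0.47  0.71  0.42]
```

View pics/b2_side.png

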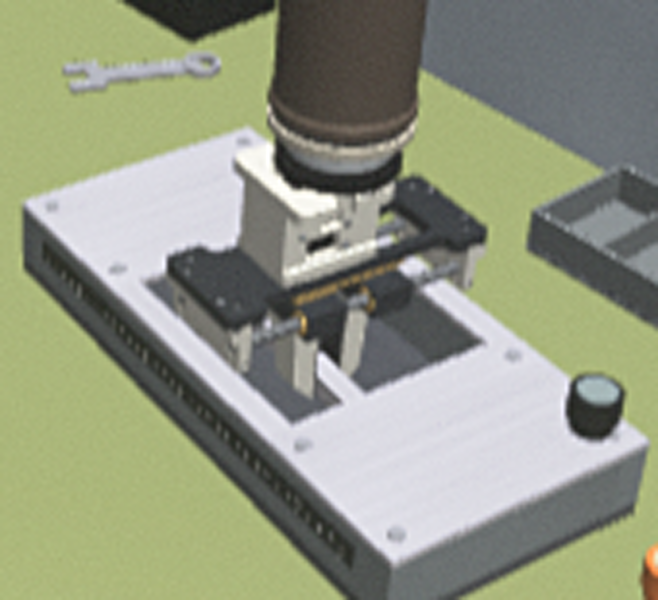

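Call:
step_arm(series=[[[0.045,0,0,0,0],[0.045,0,0,0,0],[0.045,0,0,0,0],[0.045,0,0,0,0],[0.045,0,0,0.03,0],[0.045,0,0,0.06,0],[0.045,0,0,0.1,0],[0.045,0,0.03,0.14,0],[0.045,0,0.07,0.18,0],[0.045,0,0.11,0.22,0],[0.045,0,0.15,0.22,0],[0.045,0,0.19,0.22,0],[0.045,0,0.2,0.22,0],[0.045,0,0.2,0.22,0]]])

```text
clock: 8.98
position: [0.5847, 0.0792, 0.2499]
ee_rot: [-2.359, -2.069, -0.004]
force: [0.3, 1.0, -0.8]
width: 0.489
```

```bash
python3 -c "
from h import *
st();snap('b3',side=(295,190,465,345),top=(295,175,450,270))"
```

```text
t 8.98 pos [0.5847 0.0792 0.2499] yawy -7.49 f [ 0.34  0.98 -0.77] tq [-0.01  0.05  0.03] w 44.9 j [-0.66  0.41  0.63  1.69 -0.27  1.13 -0.09]
```

View pics/b3_side.png

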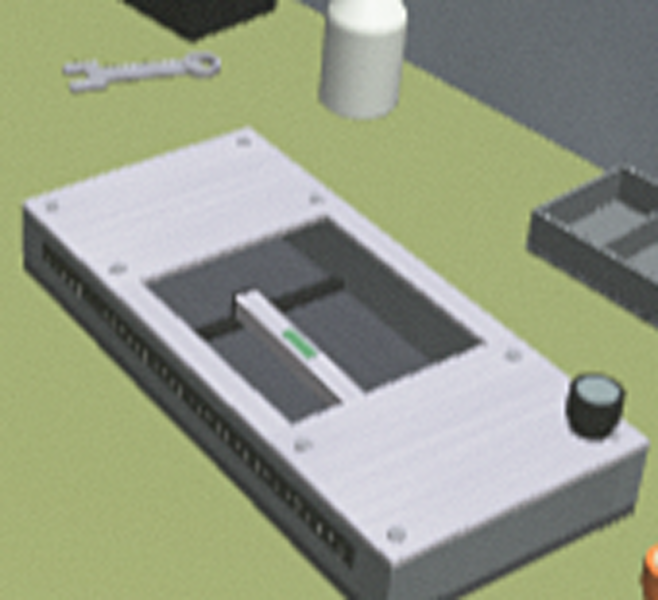

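View pics/b3_top.png

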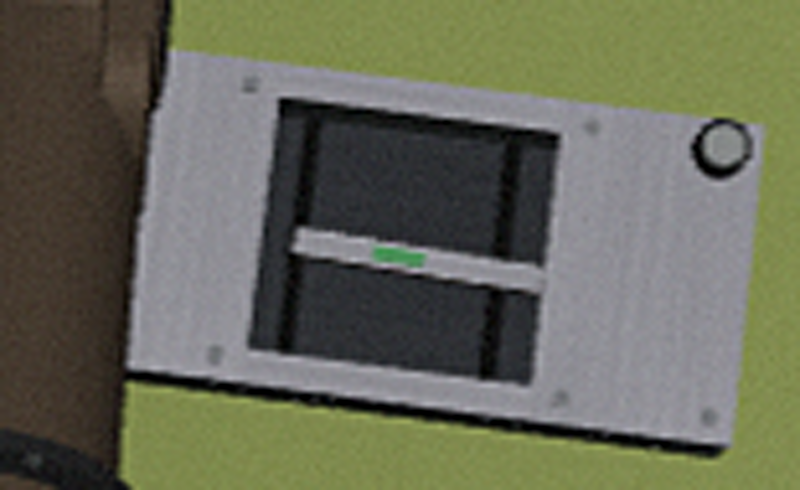

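The bar's +y end is now exposed in the window: top crop (293,240), side crop (243,300), about over the +y strip.

```bash
python3 - <<'E'
from h import *
d=pickle.load(open("b3.pkl","rb")); p=d["top"][2]
f=800/155
q=np.array([[294,241],[398,256],[542,279]])/f+[294.6,174.6]
X=onz(p,q,.032)*1000; print(X.round(1)); v=X[0]-X[2]; print(np.degrees(np.arctan2(v[1],v[0])))
a=np.radians(83.69); u=np.array([np.cos(a),np.sin(a)]); print("bed y",((X[:,:2]-[588.5,-117])@u).round(1))
fs=800/170*0+600/155
print(tri(p,q[0],d["side"][2],np.array([247,298])/fs+[294.6,189.6]))
E
```

```text
[[ 595.3  -49.5   32. ]
 [ 587.7 -110.6   32. ]
 [ 575.7 -195.    32. ]]
82.32424825657964
bed y [ 67.8   6.3 -78.9]
(array([ 0.5973153 , -0.05048636,  0.02733017]), np.float64(0.0026943599289367924))
```

Call:
step_arm(series=[[[0.045,0.007,-0.04,0,0],[0.045,0.007,-0.08,0,0],[0.045,0.007,-0.12,0,0],[0.045,0.007,-0.15,-0.02,0],[0.045,0.007,-0.155,-0.06,0],[0.045,0.007,-0.155,-0.1,0],[0.045,0.007,-0.155,-0.13,0],[0.045,0.007,-0.155,-0.16,0],[0.045,0.007,-0.155,-0.18,0],[0.045,0.007,-0.155,-0.2,0],[0.045,0.007,-0.155,-0.21,0],[0.045,0.007,-0.155,-0.21,0],[0.045,0.007,-0.155,-0.21,0],[0.045,0.007,-0.155,-0.21,0]]])

```text
clock: 10.25
position: [0.5922, -0.0846, 0.0405]
ee_rot: [2.37, 2.062, -0.0]
force: [-0.2, -0.2, 0.8]
width: 0.491
```

```bash
python3 -c "
from h import *
st();snap('b4',side=(295,190,465,345))"
```

```text
t 10.25 pos [ 0.5922 -0.0846  0.0405] yawy -7.94 f [-0.21 -0.21  0.84] tq [-0.09  0.06 -0.03] w 45.1 j [-0.29  0.67  0.51  1.86 -0.47  0.73  0.34]
```

View pics/b4_side.png

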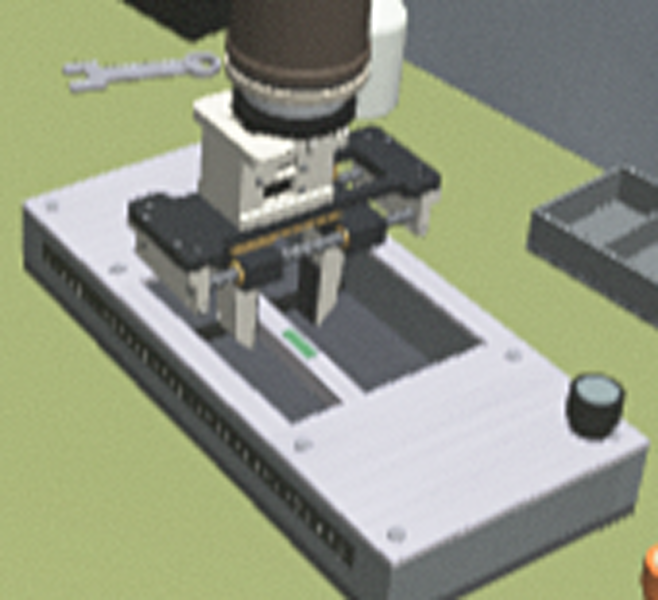

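The bar is between the fingers. I'll shift 7 mm to +y, lower 12 mm and close lightly.

Call:
step_arm(series=[[[0.045,0.0,0.004,-0.004,0],[0.045,0.0,0.007,-0.008,0],[0.045,0.0,0.007,-0.012,0],[0.045,0.0,0.007,-0.012,0],[0.045,0.0,0.007,-0.012,0],[0.0,0.0,0.007,-0.012,0],[0.0,0.0,0.007,-0.012,0],[0.0,0.0,0.007,-0.012,0],[0.0,0.0,0.007,-0.012,0],[0.0,0.0,0.007,-0.012,0],[0.0,0.0,0.007,-0.012,0]]], squeeze=8)

```text
clock: 11.22
position: [0.5924, -0.0775, 0.0287]
ee_rot: [2.369, 2.062, 0.0]
force: [-0.1, -0.4, -0.1]
width: 0.179
```

```bash
python3 -c "
from h import *
st()"
```

```text
t 11.22 pos [ 0.5924 -0.0775  0.0287] yawy -7.93 f [-0.09 -0.41 -0.13] tq [-0.08  0.03 -0.05] w 16.4 j [-0.29  0.68  0.5   1.87 -0.48  0.71  0.34]
```

Call:
step_arm(series=[[[0.0,0.0,0.0,0.004,0],[0.0,0.0,0.0,0.008,0],[0.0,0.0,0.0,0.012,0],[0.0,0.0,0.0,0.016,0],[0.0,0.0,0.0,0.02,0],[0.0,0.0,0.0,0.024,0],[0.0,0.0,0.0,0.028,0],[0.0,0.0,0.0,0.032,0],[0.0,0.0,0.0,0.036,0],[0.0,0.0,0.0,0.04,0],[0.0,0.0,0.0,0.043,0],[0.0,0.0,0.0,0.043,0]]])

```text
clock: 12.22
position: [0.5927, -0.0775, 0.0725]
ee_rot: [2.369, 2.062, 0.001]
force: [-0.8, -0.1, 0.2]
width: 0.173
```

```bash
python3 -c "
from h import *
st();snap('b5',side=(295,190,465,345))"
```

```text
t 12.22 pos [ 0.5927 -0.0775  0.0725] yawy -7.93 f [-0.84 -0.1   0.21] tq [-0.02  0.06 -0.07] w 15.9 j [-0.32  0.62  0.54  1.85 -0.44  0.79  0.31]
```

View pics/b5_side.png

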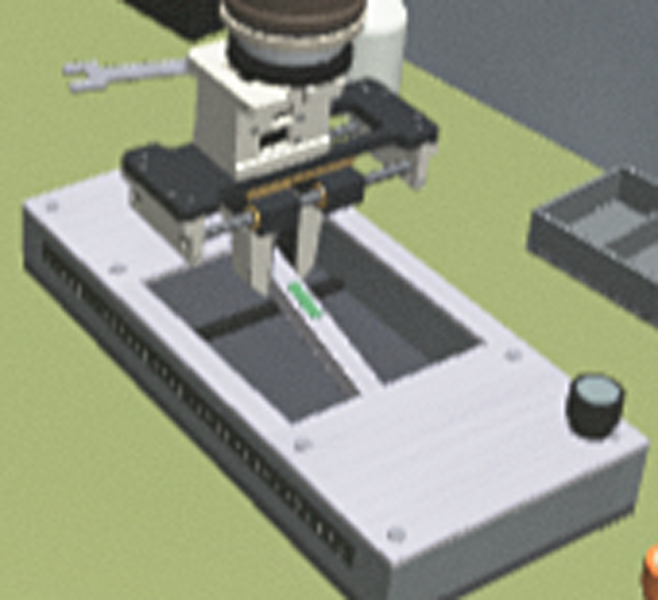

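The bar tilts in the jaws, with its far end still under the -y cover (it enters at crop (370,390)). Now I pull it along its slope toward +y.

Call:
step_arm(series=[[[0.0,0.001,0.007,0.002,0],[0.0,0.002,0.014,0.004,0],[0.0,0.003,0.021,0.006,0],[0.0,0.0035,0.028,0.008,0],[0.0,0.004,0.035,0.01,0],[0.0,0.005,0.042,0.012,0],[0.0,0.006,0.049,0.015,0],[0.0,0.007,0.056,0.018,0],[0.0,0.008,0.063,0.021,0],[0.0,0.009,0.07,0.024,0],[0.0,0.01,0.077,0.027,0],[0.0,0.011,0.084,0.03,0],[0.0,0.0115,0.091,0.034,0],[0.0,0.012,0.098,0.038,0],[0.0,0.012,0.098,0.038,0]]])

```text
clock: 13.52
position: [0.6052, 0.0228, 0.1109]
ee_rot: [2.367, 2.065, 0.003]
force: [0.1, 0.4, -0.7]
width: 0.174
```

```bash
python3 -c "
from h import *
st();snap('b6',side=(295,170,465,345),top=(295,175,450,270))"
```

```text
t 13.52 pos [0.6052 0.0228 0.1109] yawy -7.81 f [ 0.11  0.39 -0.69] tq [-0.01  0.04  0.02] w 15.9 j [-0.51  0.59  0.58  1.8  -0.41  0.87  0.12]
```

View pics/b6_side.png

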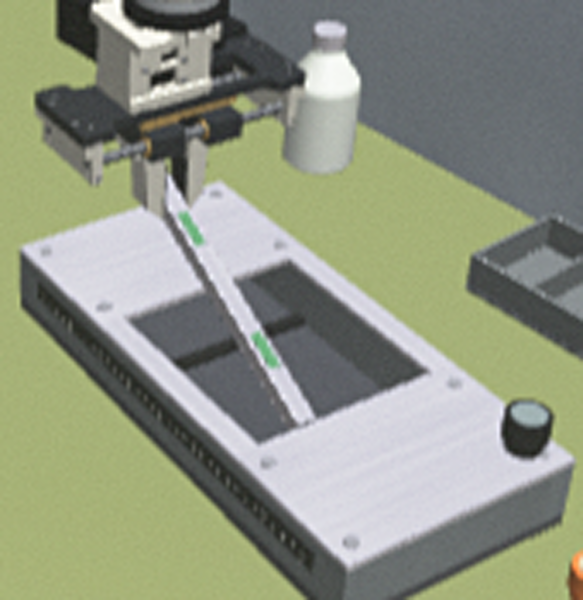

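View pics/b6_top.png

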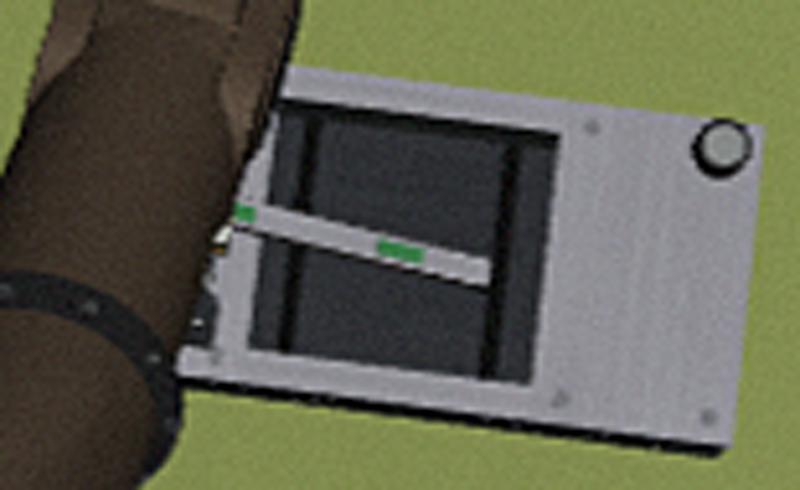

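The lower end is clear of the -y cover: in the top crop it ends at (490,272), inside the window edge at 540. I'll firm the grip and lift straight up.

Call:
step_arm(series=[[[0.0,0,0,0.002,0],[0.0,0,0,0.005,0],[0.0,0,0,0.015,0],[0.0,0,0,0.03,0],[0.0,0,0,0.045,0],[0.0,0,0,0.06,0],[0.0,0,0,0.075,0],[0.0,0,0,0.09,0],[0.0,0,0,0.105,0],[0.0,0,0,0.12,0],[0.0,0,0,0.135,0],[0.0,0,0,0.15,0],[0.0,0,0,0.165,0],[0.0,0,0,0.18,0],[0.0,0,0,0.195,0],[0.0,0,0,0.21,0],[0.0,0,0,0.22,0],[0.0,0,0,0.23,0],[0.0,0,0,0.23,0],[0.0,0,0,0.23,0]]], squeeze=20)

```text
clock: 15.28
position: [0.6048, 0.0208, 0.3405]
ee_rot: [2.368, 2.062, 0.003]
force: [0.4, -1.0, -1.0]
width: 0.17
```

```bash
python3 -c "
from h import *
st();snap('b7',side=(200,60,460,345),top=(200,100,450,290));st()"
```

```text
t 15.28 pos [0.6048 0.0208 0.3405] yawy -7.89 f [ 0.37 -0.99 -1.03] tq [-0.04  0.07 -0.  ] w 15.6 j [-0.6   0.38  0.7   1.51 -0.25  1.34 -0.02]
t 15.38 pos [0.6043 0.0209 0.3395] yawy -7.89 f [ 0.65 -0.15 -1.24] tq [0.1  0.07 0.03] w 15.7 j [-0.6   0.38  0.7   1.51 -0.25  1.34 -0.02]
```

View pics/b7_side.png

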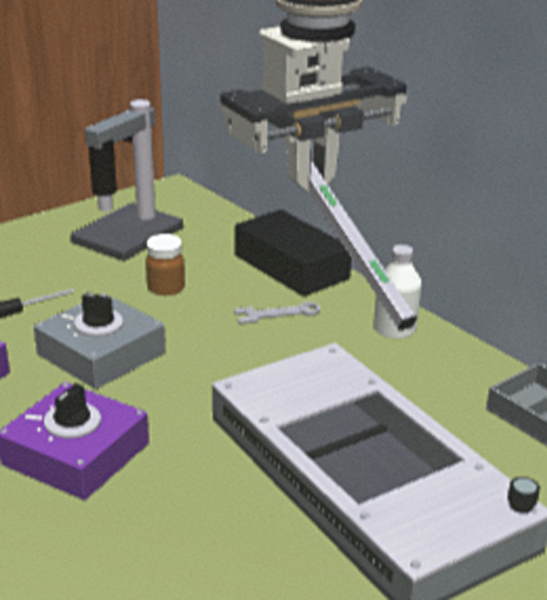

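View pics/b7_top.png

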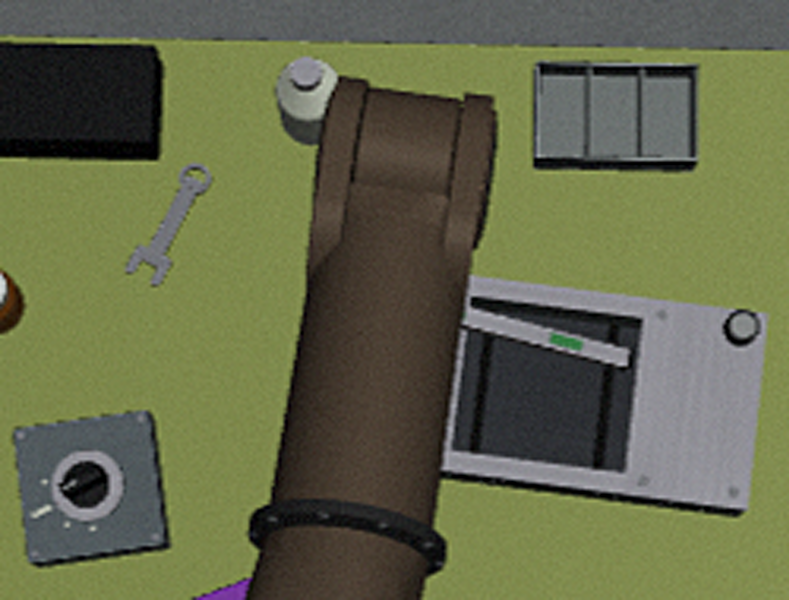

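The bar is out, tilted and high above the bed. The loupe and the other things are in place. I'll firm the grip, let it settle and check for motion.

Call:
step_arm(series=[[[0.0,0,0,0,0],[0.0,0,0,0,0],[0.0,0,0,0,0],[0.0,0,0,0,0],[0.0,0,0,0,0],[0.0,0,0,0,0],[0.0,0,0,0,0],[0.0,0,0,0,0],[0.0,0,0,0,0],[0.0,0,0,0,0],[0.0,0,0,0,0],[0.0,0,0,0,0],[0.0,0,0,0,0],[0.0,0,0,0,0]]], squeeze=30)

```text
clock: 16.55
position: [0.6044, 0.021, 0.3395]
ee_rot: [2.368, 2.063, 0.0]
force: [0.3, 0.0, -0.3]
width: 0.173
```

```bash
python3 - <<'E'
from h import *
from cell import observe
snap('b8',side=(200,60,460,345),top=(0,0,640,480)); st(); print(np.abs(observe()["dq"]).max())
a=pickle.load(open("b7.pkl","rb"));b=pickle.load(open("b8.pkl","rb"))
for D in(a,b):
    for n,roi in (("side",(330,130,420,230)),("top",(340,190,405,225))):
        im,dp,p=D[n]; u0,v0,u1,v1=roi
        v,u=np.mgrid[v0:v1,u0:u1]; r=ray(p,np.c_[u.ravel(),v.ravel()]); P=p["position"]+r*dp[v0:v1,u0:u1].ravel()[:,None]
        m=(P[:,2]>.15)&(P[:,2]<.34)&(dp[v0:v1,u0:u1].ravel()>0)&(P[:,0]<.68)&(P[:,1]<0.0)
        Q=P[m]; i=Q[:,1].argmin(); print(n,m.sum(),"lowest z",Q[:,2].min().round(3),"end",Q[i].round(3))
E
```

```text
t 16.65 pos [0.6044 0.021  0.3395] yawy -7.88 f [ 0.17 -0.37 -1.17] tq [-0.01  0.09  0.03] w 15.5 j [-0.6   0.38  0.7   1.51 -0.25  1.34 -0.02]
0.0010440597652884248
side 771 lowest z 0.239 end [ 0.583 -0.173  0.255]
top 396 lowest z 0.24 end [ 0.577 -0.17   0.249]
side 770 lowest z 0.237 end [ 0.578 -0.172  0.254]
top 398 lowest z 0.234 end [ 0.577 -0.17   0.249]
```

View pics/b8_side.png

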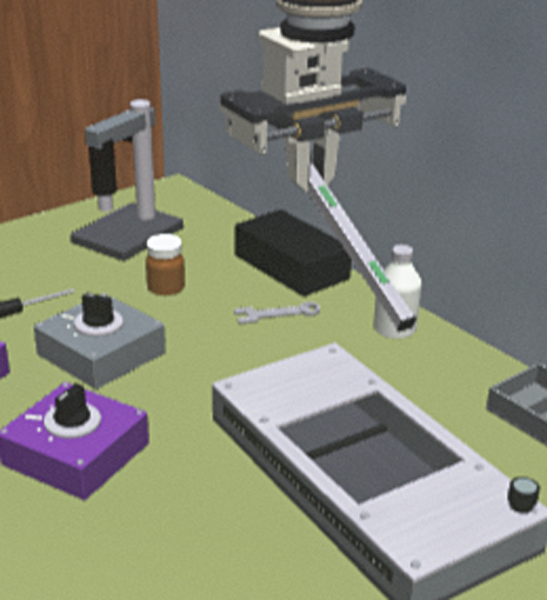

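View pics/b8_top.png

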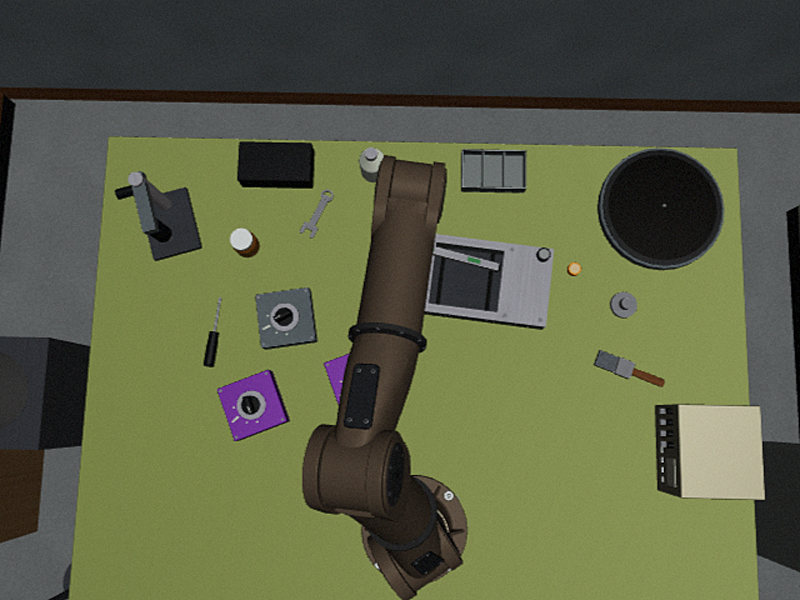

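The two pictures, 1.2 s apart, agree: the bar is still and its lowest point is at z ≈ 0.235 m. Everything else looks undisturbed, and the knob still points to the long mark. I'm handing in.

```bash
python3 -c "
from cell import arm
print(arm.sign_off())"
```

```text
the job is handed in; nothing more can be done
None
```

I handed the job in at about 16.7 s of the allowed 58 s, with both parts done in the order asked.

- **Selector:** I turned the grey box's knob 69° clockwise from 0. After release, the pointer lay along the long stop mark in the top view, and it still did in the last picture.
- **Levelling bar:** I dragged the bar under the −y cover until its +y end showed in the window. Then I gripped it near that end, lifted so it tilted in the jaws, and pulled it out along its slope.
- **Final hold:** The bar is gripped at 30 N and tilted above the bed. Its lowest point is about 0.235 m above the table, roughly 18 cm clear of the bed's top. Two pictures 1.2 s apart differed by no more than 6 mm in that height, with joint speeds near zero.
- **Other things:** The loupe, tools, jar, clamp and decoys looked unmoved in the last pictures; I checked these by eye only.

**Disagreements:** The views put the knob's centre 2–4 mm apart in y, and the gripper confirmed an offset with about 10 N of side force when it closed. Shifting 2 mm before turning brought that down to about 4 N. No check failed.

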